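Fetch the circlip pliers and hold the ring spread at the axle groove

TASK

Pull the chest's drawer open nearly all the way, leave it open, and take out the circlip pliers, which already carry the snap ring on their tips. Squeeze the handles right together so that the ring is spread, slide it level and without forcing over the end of the axle stub down to the groove just above the bearing, and finish there while still holding the pliers squeezed, the ring centred round the groove and not resting on or pressed against anything. Leave the fork block, the copper electrode and the screw where they stand.

Things in the scene. Friction and masses are not known exactly. Their poses are not given: they have to be found in the camera images.
- chest: low grey one-drawer chest fixed on the bench, 200 (x) x 270 (y) x 82 mm high; origin at the centre of its underside, drawer front towards -x of its own frame
- chest_drawer0 (a joint): how far the drawer is pulled out along the chest's own -x, m: 0 shut, 0.155 fully out (stop); stays where left, needs about 2 N. Inside 155 (x) x 228 (y) mm, walls 6 mm, floor 22 mm and walls up to 60 mm above the bench; front panel 15 mm thick, up to 71 mm. Fully out, the front 148 mm of the inside is open to above
- chest_drawer0_handle (a point): middle of the drawer's handle, a round steel bar 11 mm thick and 120 mm long, along the chest's y, 35 mm (bar axis) in front of the drawer front and 45 mm above the bench; free space round it, can be pinched from above across the chest's x
- pliers: circlip pliers with the snap ring on their tips, lying flat in the drawer; 131 mm long, 44 high, about 0.2 kg. Origin on the pivot axis at the underside; x along the tool from handles to ring, y across, z up. Two upright black paddle handles, 5 thick, 44 high, at x = -20 to -52 mm, sprung apart to 48 mm over the outside at the rear, 35 at the front; squeezed to the stop parallel and 22 mm over all
- grip_point (a point): point midway between the two paddle handles, fixed to the pliers at x = -36, y = 0, z = 31 mm: close the fingers across the pliers' y here. Levers and ring halves always move symmetrically about the pliers' x axis
- lever_left (a joint): how far each handle is squeezed, rad: 0 let go (sprung), 0.26 at the stop, where the ring is fully spread. The spring takes 2 N on each handle at the start and 6 N at the stop. As the splayed handles are squeezed they swing back, so the pliers creep about 4.5 mm ahead (their own +x) between the gripping fingers, and may settle 2 mm lower
- ring_centre (a point): middle of the spread ring, fixed to the pliers at x = 43.5, y = 0, z = 2 mm. The ring is a horseshoe of 4 mm steel wire, z = 0 to 4 mm, about 56 mm across outside when spread; let go, only a 34 mm shaft passes; fully spread, a 42 mm shaft centred here passes clear through ring and jaws
- stub: axle stub fixed upright on the bench; origin at the centre of the underside. Base plate 84 x 84 x 8 mm with four screw heads, on it a bearing 62 mm across with its face 26 mm above the bench, then the axle: groove 31 mm in diameter from 26 to 38 mm, above it a land 37 mm in diameter from 38 to 49 mm, then a chamfered nose, 30 mm across at its top 54 mm above the bench
- groove (a point): point on the axle's axis at the middle of the groove's height, 32 mm above the bench; z is the axle's axis, upwards
- fork_block: bystander: U-shaped steel block, 38 x 64 x 62 mm, standing on the bench; origin at the underside
- copper_electrode: bystander: copper block with upright fins, 31 x 30 x 40 mm; origin at the underside
- upright_screw: bystander: black cap screw standing on its head, 16 mm across, 36 mm high; origin at the underside
Mind the look-alikes: they are no part of the job. Of the things like the stub, leave any that is blue or purple; of the rest the larger one is meant.

How it is judged:
By the outcome, as a careful person would: the job done as asked, in the order asked, and still so for the second after the job is handed in, while the arm keeps its last pose, push and grip.
It also fails if it takes over 50 s, if anything falls off the work surface, if the arm or the gripper's body presses on something with over 40 N, if the wrist force passes 120 N, or if a joint passes its speed limit or range.

ROBOT

A 7-joint arm with a two-finger parallel gripper is mounted at the origin on the work surface; the furniture and walls round the work are solid. World frame = base frame: x ahead of the robot, y to its left, z up, the work surface at z = 0. Lengths are in m, angles in rad, forces in N, time in s.
With the tool pointing down it reaches from about 0.4 to 0.85 m from the base axis. Payload 10.4 kg.
Tool frame: the origin (TCP) lies at the very end of the fingers, on their centre line; the grasp point (between the pads) lies 19 mm behind it (grip_point_offset is the distance from the TCP to the grasp point, in m); z points along the fingers, y is the line along which they close (so a half turn about z gives the same grasp; the last joint's range is limited). The gripper opens to 87 mm and grips with 3 to 60 N. Pads are 19 mm wide; open, the fingers measure 117 mm over their backs; the gripper's body (75 mm by 190 mm) begins 51 mm behind the grasp point.
Start: joints at [-1.302, 0.332, -0.065, 1.46, 0.022, 1.35, -0.088], TCP at [0.18, 0.599, 0.223] pointing down, gripper open.
Joint ranges: [-2.6, 2.6], [-0.5, 2.12], [-1.47, 1.34], [0.16, 2.42], [-1.27, 4.41], [0.06, 2.06], [-2.6, 2.6]. Speed limits (rad/s): [2.22, 2.22, 2.79, 2.79, 3.14, 3.14, 3.14].

INTERFACE

Orientations are given as a unit quaternion [x, y, z, w].
In Python, from bench import * gives the robot as it stands.
- The arm moves only by the tool play_rows, never from a script. Its argument "increments" is text: rows parted by semicolons, each of 7 numbers parted by spaces: the turn, a rotation vector about the tool's x, y, z in rad, then the shift along the tool's x, y, z in m, then the opening, from 0 (shut) to 1 (fully open). A call has 1 to 8 rows; each row is the pose to reach, as a shift and turn from the pose commanded when the call began, along the tool's axes at that moment; what a row does not reach only later rows make up. A row lasts 1/10 s, in which the tool goes at most 50 mm and 8.59 degrees, less where a joint would pass 70% of its speed; a pose out of reach is approached as far as the arm can. A call with a gripper value outside its range is refused whole. The fingers move at their own pace and stop on an object; "grip_force" is the grip in N (left out, the last holds). Time passes only in rows, so rows that repeat a pose let the fingers close. It gives the time, the measured TCP pose, the force, the opening and the grip force at its end, in the units of the state.
- read_state(): the state, without advancing time (a new reading comes with each control period).
- camera(name): name is "scene" or "side" or "wrist"; returns a dict with "color" (384x512x3 uint8, red, green, blue), "fx", "fy", "cx", "cy" (pixels), "camera_from_world" (4x4, takes a point from world to camera coordinates); the wrist camera has in their place "mount" (4x4, takes a point from camera to tool coordinates, whose origin is the TCP and whose axes are the flange's). Camera axes: x right, y down, z forward; pixel columns grow to the right and rows downward; lengths in m; the calibration is good to about 2 mm. A picture is of the moment at which its call begins: read the wrist's pose just before it. There is no depth.
- close_job(): hands the job in; it is judged then, once.
The state is a dict: "time": time; "joint_positions": joint angles; "joint_vel": joint speeds; "joint_torque": joint torques, N m; "ee_pos": TCP position; "eef_rot": TCP orientation; "ft_force": force on the tool from outside, world axes, zero at the start; "torque": the same for the moment, N m; "width": finger opening in m; "grip_force": force on a finger pad.
Only numpy, scipy, OpenCV 4.12 (cv2) and the standard library are available. Lean on these libraries where they do the work, as an engineer would, in place of code of your own. Each camera call takes 0.05 s, during which the arm holds its last target. There are 200 camera calls.

## Working session

There is one attempt and no reset: what is moved stays moved. The work goes in short steps, Python scripts to look and compute and a tool call to move; the robot and the scene stay as the last step left them, time stands still between calls to the robot, and variables do not carry over. Pictures are saved under pics/ and viewed, at most 13 in all, crops included, and the job is handed in when it is done.

Besides the shell and the picture viewer there is one more tool, called after ">>>" by a JSON object that holds its "name" and its "arguments", one argument or row to a line. play_rows: Moves the arm, as the interface text tells. Its arguments: {"type":"object","properties":{"increments":{"type":"string"},"grip_force":{"type":"number"}},"required":["increments"]}

```bash
mkdir -p pics; cat > h.py <<'E'
from bench import *
import numpy as np, cv2
from scipy.spatial.transform import Rotation as R
def cam(n):
    s=read_state(); c=camera(n)
    if n=="wrist":
        T=np.eye(4);T[:3,:3]=R.from_quat(s["eef_rot"]).as_matrix();T[:3,3]=s["ee_pos"]
        c["wfc"]=T@np.array(c["mount"])
    else: c["wfc"]=np.linalg.inv(np.array(c["camera_from_world"]))
    return c
def ray(c,u,v):
    d=np.array([(u-c["cx"])/c["fx"],(v-c["cy"])/c["fy"],1.]); return c["wfc"][:3,3],c["wfc"][:3,:3]@d
def onz(c,u,v,z):
    o,d=ray(c,u,v); return o+d*(z-o[2])/d[2]
def proj(c,p):
    q=np.linalg.inv(c["wfc"])@np.append(p,1); return np.array([c["fx"]*q[0]/q[2]+c["cx"],c["fy"]*q[1]/q[2]+c["cy"]])
def tool(s,p):  # world point as shift in tool axes
    return R.from_quat(s["eef_rot"]).inv().apply(np.array(p)-s["ee_pos"])
def save(c,n): cv2.imwrite("pics/"+n,c["color"][:,:,::-1])
E
python3 - <<'E'
from h import *
import pickle
s=read_state();print(s)
cs={n:cam(n) for n in("scene","side","wrist")}
pickle.dump(cs,open("c0.pkl","wb"))
for n,c in cs.items(): print(n,c["fx"],c["wfc"].round(3).tolist())
im=lambda n:cs[n]["color"][:,:,::-1]
cv2.imwrite("pics/a.png",cv2.resize(im("scene"),(768,576)));cv2.imwrite("pics/b.png",cv2.resize(im("side"),(768,576)))
E
```

```text
{'time': 0.0, 'joint_positions': array([-1.30162853,  0.33287226, -0.06473384,  1.46095607,  0.02162853,
        1.34990327, -0.08849925]), 'joint_vel': array([-0.00104344,  0.00011066, -0.00111687, -0.00126919, -0.00032091,
       -0.00080166, -0.00064596]), 'joint_torque': array([-1.19406759e-04, -6.23232150e+01,  2.45650409e-02, -3.89922452e+01,
       -6.14316668e-02,  3.94080975e-02,  1.45987897e-04]), 'ee_pos': array([0.17966078, 0.59820722, 0.22174675]), 'eef_rot': array([ 1.45337117e-01,  9.89381929e-01, -7.18307963e-04, -6.28293510e-05]), 'ft_force': array([0.27160026, 0.16907924, 0.27575436]), 'torque': array([ 0.0385744 , -0.06142306,  0.00895536]), 'grip_force': 0.0, 'width': 0.08715667248107545}
scene 484.9102987047312 [[0.564, -0.623, 0.542, -0.207], [-0.826, -0.426, 0.369, -0.516], [0.001, -0.656, -0.755, 1.118], [0.0, 0.0, 0.0, 1.0]]
side 460.7227539201806 [[-1.0, 0.011, 0.015, 0.504], [-0.006, 0.616, -0.787, 1.247], [-0.018, -0.787, -0.616, 1.042], [0.0, 0.0, 0.0, 1.0]]
wrist 336.9760569559724 [[0.288, 0.921, 0.262, 0.106], [0.958, -0.276, -0.08, 0.62], [-0.001, 0.274, -0.962, 0.384], [0.0, 0.0, 0.0, 1.0]]
```

View pics/a.png

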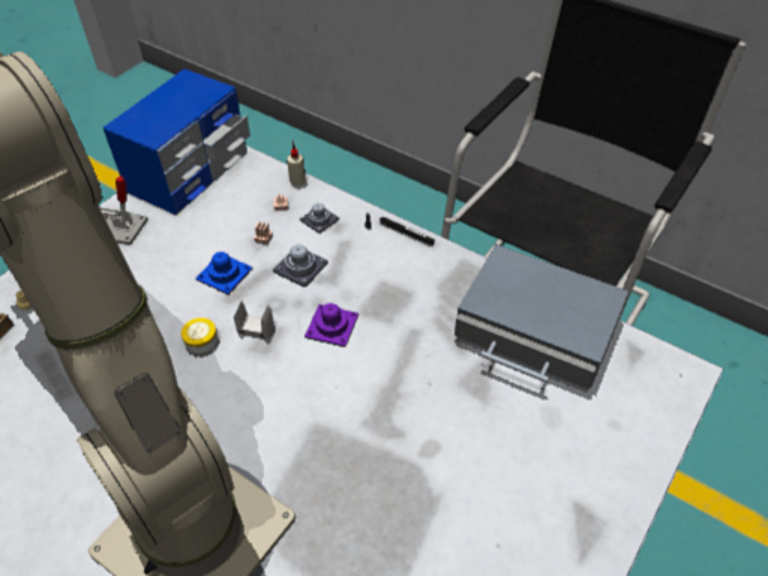

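View pics/b.png

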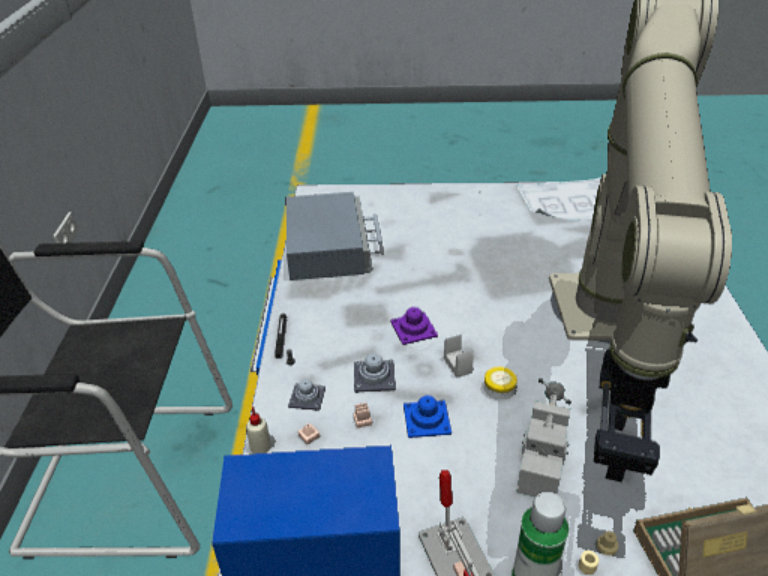

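Scene picture: chest with its handle at (517,367). There are four stub-like things: blue (223,270), purple (331,322), larger grey (300,262) and smaller grey (319,215). The larger grey one fits, since it is neither blue nor purple; in the side view it is at (374,372). I'll confirm that in one enlarged crop.

```bash
python3 - <<'E'
from h import *
import pickle
cs=pickle.load(open("c0.pkl","rb"))
def crop(n,x,y,w,h,k): return cv2.resize(np.ascontiguousarray(cs[n]["color"][y:y+h,x:x+w,::-1]),(w*k,h*k),interpolation=cv2.INTER_CUBIC)
A=crop("scene",295,160,130,110,3) # 390x330
B=crop("scene",175,125,65,70,6)[:, :390]
C=crop("side",185,120,75,70,5)
D=crop("side",190,225,80,55,5)
W=np.zeros((600,800,3),np.uint8)
W[:330,:390]=A; W[:275,400:800]=D[:, :400]
b=crop("scene",175,130,75,45,5); W[335:560,:375]=b
c=crop("side",185,125,75,60,5); W[280:580,400:775]=c
cv2.imwrite("pics/c.png",W)
E
```

```text
(no output)
```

View pics/c.png

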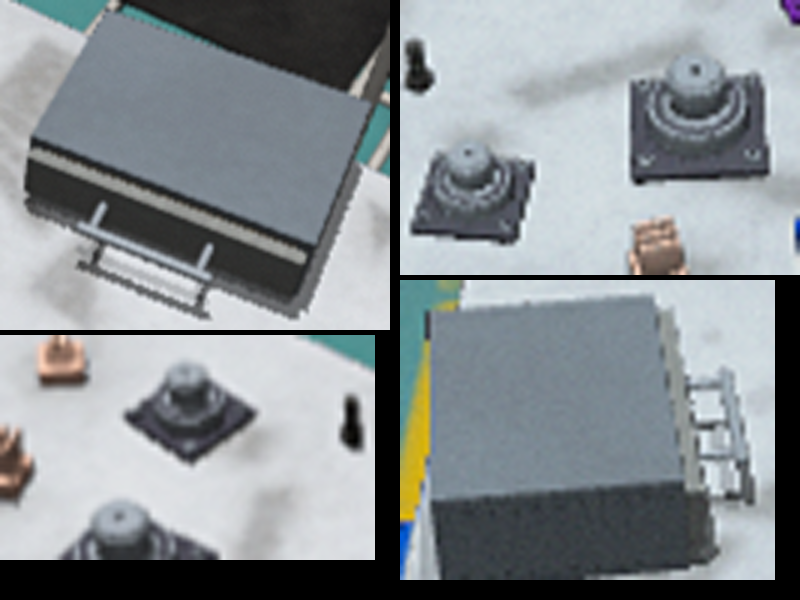

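```bash
python3 - <<'E'
from h import *
import pickle
cs=pickle.load(open("c0.pkl","rb"));S,D=cs["scene"],cs["side"]
for n,c,P in(("scene",S,[(330.7,163.3),(418.3,192.7),(396.7,241.7),(305,206)]),("side",D,[(191.4,131.4),(236,128.4),(242,166.4),(191.4,169)])):
    Q=np.array([onz(c,*p,.082) for p in P]);print(n,Q.round(4).tolist(),Q.mean(0),np.linalg.norm(Q-np.roll(Q,1,0),axis=1))
    r=cv2.minAreaRect(Q[:,:2].astype(np.float32));print(r)
print("bar",onz(S,321.7,236.3,.048),onz(S,365.7,251,.048), onz(D,250.4,143.4,.048),onz(D,254,161,.048))
print("nose",onz(S,199,166.5,.054),onz(D,249,239,.054))
s=read_state();print(R.from_quat(s["eef_rot"]).as_matrix().round(3))
E
```

```text
scene [[0.7538, -0.1167, 0.082], [0.7914, -0.3782, 0.082], [0.5994, -0.3972, 0.082], [0.5681, -0.1381, 0.082]] [ 0.67814338 -0.25755624  0.082     ] [0.18689913 0.2642356  0.19294158 0.26097433]
((0.6797285079956055, -0.2581689953804016), (0.19289781153202057, 0.2650817930698395), 6.881481170654297)
side [[0.7825, -0.3758, 0.082], [0.6017, -0.3952, 0.082], [0.5703, -0.1239, 0.082], [0.7529, -0.1112, 0.082]] [ 0.67683508 -0.2515001   0.082     ] [0.26623459 0.18186928 0.27310725 0.18307222]
((0.6763848662376404, -0.24982208013534546), (0.18291135132312775, 0.27390649914741516), 6.3801798820495605)
bar [ 0.52751844 -0.21787122  0.048     ] [ 0.55151703 -0.33785004  0.048     ] [ 0.54277401 -0.33316225  0.048     ] [ 0.52768311 -0.20738638  0.048     ]
nose [0.54068593 0.21937133 0.054     ] [0.54095789 0.22456327 0.054     ]
[[-0.958  0.288 -0.   ]
 [ 0.288  0.958 -0.001]
 [-0.    -0.001 -1.   ]]
```

```bash
cat >> h.py <<'E'
def goto(p,yaw):  # yaw deg: azimuth of tool y, tool down
    s=read_state();a=np.radians(yaw);y=np.array([np.cos(a),np.sin(a),0]);z=np.array([0,0,-1.]);x=np.cross(y,z)
    R0=R.from_quat(s["eef_rot"]);rv=(R0.inv()*R.from_matrix(np.c_[x,y,z])).as_rotvec()
    print("rv",rv.round(4),"sh",tool(s,p).round(4),"|sh|",np.linalg.norm(tool(s,p)).round(3))
E
python3 - <<'E'
from h import *
goto([.54,.222,.22],22)
E
```

```text
rv [-1.00e-03  5.00e-04  8.95e-01] sh [-0.4533 -0.2568  0.0022] |sh| 0.521
```

>>> {"name": "play_rows", "arguments": {
  "increments": "0 0 0.89 -0.45 -0.25 0 1;0 0 0.89 -0.45 -0.25 0 1;0 0 0.89 -0.45 -0.25 0 1;0 0 0.89 -0.45 -0.25 0 1;0 0 0.89 -0.45 -0.25 0 1;0 0 0.89 -0.45 -0.25 0 1;0 0 0.89 -0.45 -0.25 0 1;0 0 0.89 -0.45 -0.25 0 1"
}}

```text
time: 0.95
ee_pos: [0.4598, 0.3103, 0.2226]
eef_rot: [0.557, 0.83, 0.0, -0.0]
ft_force: [0.4, 0.3, -0.7]
width: 0.0871
grip_force: 0.0
```

```bash
python3 - <<'E'
from h import *
goto([.54,.222,.22],22);print(read_state()["joint_positions"])
E
```

```text
rv [ 0.0001 -0.0002  0.0049] sh [-0.1121  0.0408  0.0026] |sh| 0.119
[-0.91740906  0.17362451  0.27349066  1.66532053 -0.04852862  1.30912606
 -0.24639697]
```

>>> {"name": "play_rows", "arguments": {
  "increments": "0 0 0 -0.11 0.04 0 1;0 0 0 -0.11 0.04 0 1;0 0 0 -0.11 0.04 0 1;0 0 0 -0.11 0.04 0 1"
}}

```text
time: 1.35
ee_pos: [0.5393, 0.2218, 0.2223]
eef_rot: [0.559, 0.829, -0.0, 0.0]
ft_force: [-0.9, -0.8, 0.6]
width: 0.0875
grip_force: 0.0
```

```bash
python3 - <<'E'
from h import *
import pickle
c=cam("wrist");pickle.dump(c,open("c1.pkl","wb"));save(c,"d.png")
print(proj(c,[.541,.222,.054]),proj(c,[.541,.222,.026]))
goto([.537,-.273,.22],7);print(read_state()["joint_positions"])
E
```

```text
[254.00742528 173.12708098] [253.82560636 167.29853759]
rv [-0.0006  0.0003  0.2643] sh [-0.4603 -0.1883  0.0024] |sh| 0.497
[-0.77181685  0.24110867  0.35496118  1.59604469 -0.0856003   1.32041473
 -0.01851183]
```

View pics/d.png

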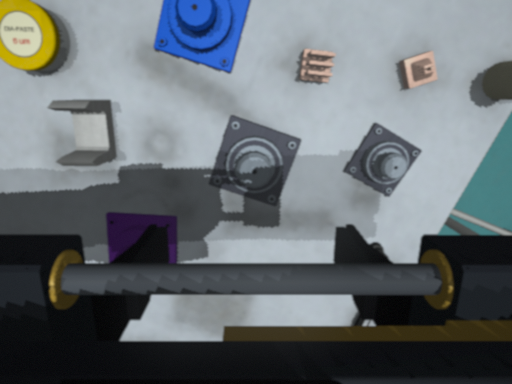

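The wrist picture shows the larger grey stub with its nose at (255,172) and base corners (233,116), (300,139), (276,206), (210,180). That matches the predicted position within about 1 px. Next I move to the chest.

```bash
python3 - <<'E'
from h import *
import pickle
c=pickle.load(open("c1.pkl","rb"))
print(onz(c,255,172,.054)); Q=np.array([onz(c,*p,.008) for p in[(233,116),(300,139),(276,206),(210,180)]]);print(Q.mean(0),np.linalg.norm(Q-np.roll(Q,1,0),axis=1))
E
```

```text
[0.54148805 0.22344959 0.054     ]
[0.54091591 0.22535055 0.008     ] [0.07728238 0.07838831 0.08260898 0.08297006]
```

>>> {"name": "play_rows", "arguments": {
  "increments": "0 0 0.264 -0.46 -0.188 0 1;0 0 0.264 -0.46 -0.188 0 1;0 0 0.264 -0.46 -0.188 0 1;0 0 0.264 -0.46 -0.188 0 1;0 0 0.264 -0.46 -0.188 0 1;0 0 0.264 -0.46 -0.188 0 1;0 0 0.264 -0.46 -0.188 0 1;0 0 0.264 -0.46 -0.188 0 1"
}}

```text
time: 2.2
ee_pos: [0.538, -0.1742, 0.2226]
eef_rot: [0.66, 0.751, 0.001, -0.0]
ft_force: [0.6, 0.1, 0.4]
width: 0.0866
grip_force: 0.0
```

```bash
python3 - <<'E'
from h import *
goto([.537,-.273,.20],7);print(read_state()["joint_positions"])
E
```

```text
rv [ 0.0007 -0.0013  0.0062] sh [-0.0979 -0.0137  0.0224] |sh| 0.101
[-0.32696284  0.22127695  0.65484406  1.65357941 -0.14016024  1.31382933
  0.4801734 ]
```

>>> {"name": "play_rows", "arguments": {
  "increments": "0 0 0.006 -0.098 -0.014 0.02 1;0 0 0.006 -0.098 -0.014 0.02 1;0 0 0.006 -0.098 -0.014 0.02 1;0 0 0.006 -0.098 -0.014 0.02 1"
}}

```text
time: 2.6
ee_pos: [0.5362, -0.273, 0.2018]
eef_rot: [0.664, 0.748, -0.0, -0.001]
ft_force: [0.2, 0.8, -0.3]
width: 0.0869
grip_force: 0.0
```

```bash
python3 - <<'E'
from h import *
import pickle
c=cam("wrist");pickle.dump(c,open("c2.pkl","wb"));save(c,"e.png")
print(proj(c,[.537,-.273,.05]));print(read_state()["joint_positions"])
E
```

```text
[253.54740785 176.56412252]
[-0.16007755  0.3390312   0.69586571  1.58649442 -0.22422821  1.29850934
  0.68955818]
```

View pics/e.png

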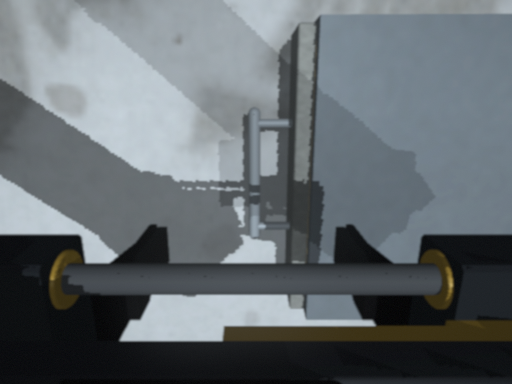

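The wrist picture shows the handle bar from (253,110) to (255,237), aligned with the tool x axis. The drawer front is at its right.

```bash
python3 - <<'E'
from h import *
import pickle
c=pickle.load(open("c2.pkl","rb"))
a=onz(c,253,110,.05);b=onz(c,255,237,.05);m=(a+b)/2;d=a-b;print(a,b,m,np.degrees(np.arctan2(-d[0],d[1])),np.linalg.norm(d))
a=onz(c,318,16,.082);b=onz(c,307,318,.082);d=a-b;print(a,b,np.degrees(np.arctan2(-d[0],d[1])))
goto([m[0],m[1],.029],7)
E
```

```text
[ 0.52902885 -0.21136924  0.05      ] [ 0.54600277 -0.33508457  0.05      ] [ 0.53751581 -0.27322691  0.05      ] 7.8122855590024365 0.12487432685440882
[ 0.56943713 -0.13519832  0.082     ] [ 0.60479864 -0.40001394  0.082     ] 7.605859833153074
rv [-0.0003 -0.0014 -0.0012] sh [-0.002   0.0005  0.1731] |sh| 0.173
```

>>> {"name": "play_rows", "arguments": {
  "increments": "0 0 -0.01 -0.002 0 0.06 0.3;0 0 -0.01 -0.002 0 0.06 0.3;0 0 -0.01 -0.002 0 0.06 0.3;0 0 -0.01 -0.002 0 0.11 0.3;0 0 -0.01 -0.002 0 0.14 0.3;0 0 -0.01 -0.002 0 0.173 0.3;0 0 -0.01 -0.002 0 0.173 0.3"
}}

```text
time: 3.35
ee_pos: [0.5355, -0.2737, 0.0276]
eef_rot: [0.66, 0.752, -0.001, -0.002]
ft_force: [0.3, 0.4, -0.4]
width: 0.0394
grip_force: 0.0
```

>>> {"name": "play_rows", "arguments": {
  "increments": "0 0 0 0 0 0 0.05;0 0 0 0 0 0 0.05;0 0 0 0 0 0 0.05;0 0 0 0 0 0 0.05",
  "grip_force": 30
}}

```text
time: 3.75
ee_pos: [0.5377, -0.2759, 0.0313]
eef_rot: [0.66, 0.751, 0.001, 0.001]
ft_force: [-0.7, 1.5, 8.7]
width: 0.0098
grip_force: 30.0
```

>>> {"name": "play_rows", "arguments": {
  "increments": "0 0 0 0 -0.01 0 0.05;0 0 0 0 -0.03 0 0.05;0 0 0 0 -0.055 0 0.05;0 0 0 0 -0.08 0 0.05;0 0 0 0 -0.105 0 0.05;0 0 0 0 -0.13 0 0.05;0 0 0 0 -0.15 0 0.05;0 0 0 0 -0.15 0 0.05"
}}

```text
time: 4.55
ee_pos: [0.3868, -0.295, 0.0309]
eef_rot: [0.661, 0.751, 0.001, 0.001]
ft_force: [-1.1, 2.7, 9.8]
width: 0.01
grip_force: 30.0
```

```bash
python3 - <<'E'
from h import *
s=read_state();print(s["ee_pos"],s["ft_force"],s["width"],s["joint_positions"])
E
```

```text
[ 0.38683029 -0.29503529  0.03089753] [-1.09432498  2.74596875  9.84480078] 0.009990432884685893 [-0.069921    0.28370758  0.70634512  2.05234245 -0.24073664  0.88402961
  0.89759529]
```

>>> {"name": "play_rows", "arguments": {
  "increments": "0 0 0 0 0 0 0.25;0 0 0 0 0 0 0.25;0 0 0 0 0 -0.04 0.3;0 0 0 0 0 -0.09 0.3;0 0 0 0 0 -0.14 0.3;0 0 0 0 0.04 -0.19 0.4;0 0 0 0 0.08 -0.19 0.5;0 0 0 0 0.12 -0.19 0.5"
}}

```text
time: 5.35
ee_pos: [0.5101, -0.2789, 0.2222]
eef_rot: [0.659, 0.752, 0.002, 0.002]
ft_force: [-0.1, 0.7, 0.4]
width: 0.0403
grip_force: 0.0
```

>>> {"name": "play_rows", "arguments": {
  "increments": "0 0 0 0 0 0 0.8;0 0 0 0 0 0 0.8"
}}

```text
time: 5.55
ee_pos: [0.5069, -0.2793, 0.2187]
eef_rot: [0.66, 0.752, -0.001, -0.001]
ft_force: [-1.0, -1.1, 0.3]
width: 0.0523
grip_force: 0.0
```

```bash
python3 - <<'E'
from h import *
import pickle
c=cam("wrist");pickle.dump(c,open("c3.pkl","wb"));save(c,"f.png")
print(read_state()["joint_positions"],read_state()["ee_pos"])
E
```

```text
[-0.18194789  0.27065755  0.73289891  1.62705186 -0.18471725  1.3165867
  0.70801655] [ 0.5059882  -0.27992537  0.21902408]
```

View pics/f.png

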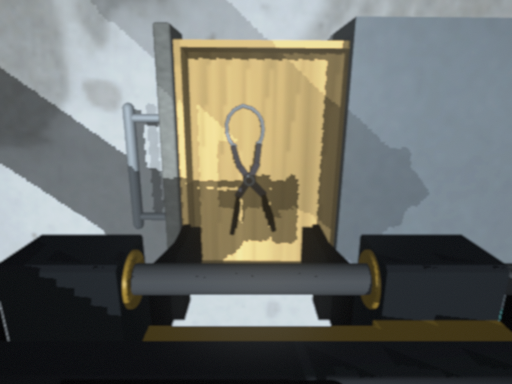

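The drawer is open by about 150 mm. The pliers lie with the ring at about (245,125), the pivot at (250,180) and the paddles down to about (234,233) and (273,230), ring towards +y. I'll enlarge that area for a measurement.

```bash
python3 - <<'E'
from h import *
import pickle
c=pickle.load(open("c3.pkl","rb"))
cv2.imwrite("pics/g.png",cv2.resize(np.ascontiguousarray(c["color"][95:245,190:310,::-1]),(480,600),interpolation=cv2.INTER_CUBIC))
E
```

```text
(no output)
```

View pics/g.png

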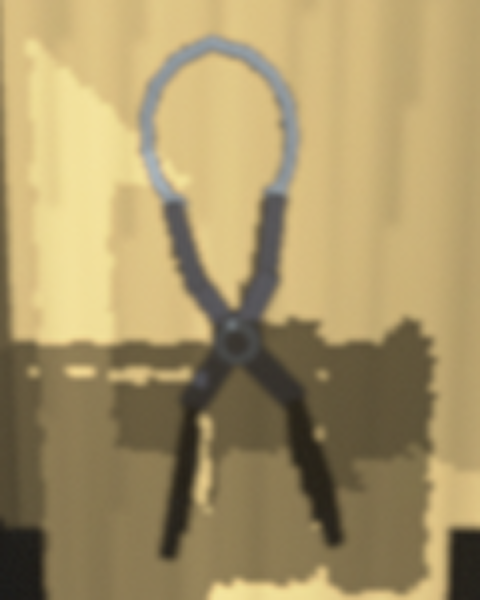

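```bash
python3 - <<'E'
from h import *
import pickle
c=pickle.load(open("c3.pkl","rb"))
f=lambda x,y,z:onz(c,190+x/4,95+y/4,z)
A=f(212,40,.026);Rc=f(219,130,.026);J=f(224.5,197,.028);P=f(237,340,.032);H1=f(167,555,.066);H2=f(335,543,.066);H=(H1+H2)/2
for n,v in zip("A R J P H1 H2 H".split(),(A,Rc,J,P,H1,H2,H)):print(n,v.round(4))
d=Rc-H;print("axis az",[np.degrees(np.arctan2(*(v-H)[1::-1])).round(2) for v in(A,Rc,J,P)], np.degrees(np.arctan2(*(A-P)[1::-1])))
u=(A-H)[:2];u/=np.linalg.norm(u)
print("along from H:",[(v-H)[:2]@u for v in(A,Rc,J,P)],"handle span",np.linalg.norm(H1-H2), "tilt",(H1-H2)[:2]@u)
print("z of cam rot", c["wfc"].round(3))
E
```

```text
A [ 0.4883 -0.2161  0.026 ]
R [ 0.4929 -0.2384  0.026 ]
J [ 0.4965 -0.2553  0.028 ]
P [ 0.5046 -0.2922  0.032 ]
H1 [ 0.4935 -0.3414  0.066 ]
H2 [ 0.5351 -0.3326  0.066 ]
H [ 0.5143 -0.337   0.066 ]
axis az [np.float64(102.11), np.float64(102.21), np.float64(102.24), np.float64(102.11)] 102.11132013519696
along from H: [np.float64(0.12367714742995642), np.float64(0.10090509477538379), np.float64(0.08368625807117655), np.float64(0.04589267605436233)] handle span 0.042489700922904085 tilt 0.00012569920248195016
z of cam rot [[ 0.992  0.126  0.032  0.496]
 [ 0.13  -0.953 -0.273 -0.204]
 [-0.004  0.275 -0.961  0.381]
 [ 0.     0.     0.     1.   ]]
```

```bash
python3 - <<'E'
from h import *
goto([.5117,-.3248,.035],12.15)
E
```

```text
rv [-0.0016  0.0001 -0.0838] sh [-0.0452  0.0002  0.184 ] |sh| 0.19
```

>>> {"name": "play_rows", "arguments": {
  "increments": "0 0 -0.083 -0.045 0 0 0.78;0 0 -0.083 -0.045 0 0.04 0.78;0 0 -0.083 -0.045 0 0.08 0.78;0 0 -0.083 -0.045 0 0.12 0.78;0 0 -0.083 -0.045 0 0.15 0.78;0 0 -0.083 -0.045 0 0.17 0.78;0 0 -0.083 -0.045 0 0.184 0.78;0 0 -0.083 -0.045 0 0.184 0.78"
}}

```text
time: 6.4
ee_pos: [0.511, -0.324, 0.0344]
eef_rot: [0.629, 0.778, -0.0, -0.001]
ft_force: [-0.1, 0.2, 1.0]
width: 0.0679
grip_force: 0.0
```

```bash
python3 - <<'E'
from h import *
s=read_state();print(s["width"],s["ft_force"])
goto([.5117,-.3248,.034],12.15)
E
```

```text
0.06789047686439825 [-0.10637987  0.2106697   0.96166461]
rv [-0.0018 -0.0014 -0.0011] sh [-0.001   0.0005  0.0004] |sh| 0.001
```

Squeeze slowly.

>>> {"name": "play_rows", "arguments": {
  "increments": "0 0 0 0 0 0 0.55;0 0 0 0 0 0 0.5;0 0 0 0 0 0 0.45;0 0 0 0 0 0 0.4;0 0 0 0 0 0 0.35;0 0 0 0 0 0 0.3;0 0 0 0 0 0 0.2;0 0 0 0 0 0 0.1",
  "grip_force": 30
}}

```text
time: 7.2
ee_pos: [0.513, -0.3247, 0.0363]
eef_rot: [0.628, 0.778, 0.0, 0.001]
ft_force: [-0.2, -0.4, 6.6]
width: 0.02
grip_force: 30.0
```

>>> {"name": "play_rows", "arguments": {
  "increments": "0 0 0 0 0 0 0.1;0 0 0 0 0 0 0.1;0 0 0 0 0 0 0.1"
}}

```text
time: 7.5
ee_pos: [0.513, -0.3246, 0.0363]
eef_rot: [0.628, 0.778, 0.0, 0.001]
ft_force: [-0.7, 0.1, 7.3]
width: 0.0198
grip_force: 30.0
```

>>> {"name": "play_rows", "arguments": {
  "increments": "0 0 0 0 0 -0.01 0.1;0 0 0 0 0 -0.03 0.1;0 0 0 0 0 -0.06 0.1;0 0 0 0 0 -0.09 0.1;0 0 0 0 0 -0.12 0.1;0 0 0 0 0 -0.15 0.1;0 0 0 0 0 -0.18 0.1;0 0 0 0 0 -0.18 0.1"
}}

```text
time: 8.3
ee_pos: [0.5136, -0.3251, 0.2198]
eef_rot: [0.628, 0.778, 0.001, 0.003]
ft_force: [0.2, -0.6, -2.1]
width: 0.0195
grip_force: 30.0
```

>>> {"name": "play_rows", "arguments": {
  "increments": "0 0 0 0 0 0 0.1;0 0 0 0 0 0 0.1"
}}

```text
time: 8.5
ee_pos: [0.5119, -0.3235, 0.2142]
eef_rot: [0.628, 0.778, -0.0, -0.001]
ft_force: [0.3, 0.3, -3.3]
width: 0.02
grip_force: 30.0
```

```bash
python3 - <<'E'
from h import *
import pickle
cs={n:cam(n) for n in("wrist","side","scene")};pickle.dump(cs,open("c4.pkl","wb"))
c=cs["wrist"]
s=read_state();print(s["ee_pos"],s["joint_positions"],s["width"],s["ft_force"])
p=s["ee_pos"]+R.from_quat(s["eef_rot"]).apply([.0795,0,.010])
W=np.zeros((600,800,3),np.uint8)
W[:384,:512]=c["color"][:,:,::-1]
for i,n in enumerate(("side","scene")):
    q=proj(cs[n],p);print(n,q);x,y=int(q[0])-36,int(q[1])-36
    cr=cs[n]["color"][y:y+72,x:x+72,::-1];W[i*290:i*290+288,512:]=cv2.resize(np.ascontiguousarray(cr),(288,288),interpolation=cv2.INTER_CUBIC);print(x,y)
print(proj(c,p))
cv2.imwrite("pics/i.png",W)
E
```

```text
[ 0.51206164 -0.3237211   0.21438588] [-0.08793785  0.34916359  0.73416929  1.55865029 -0.2379696   1.32772231
  0.88617477] 0.01987926916811714 [-0.6215464  -0.02220278 -1.72205803]
side [262.13296746 119.69872638]
226 83
scene [331.54230164 212.43966644]
295 176
[253.71020559  86.91813406]
```

View pics/i.png

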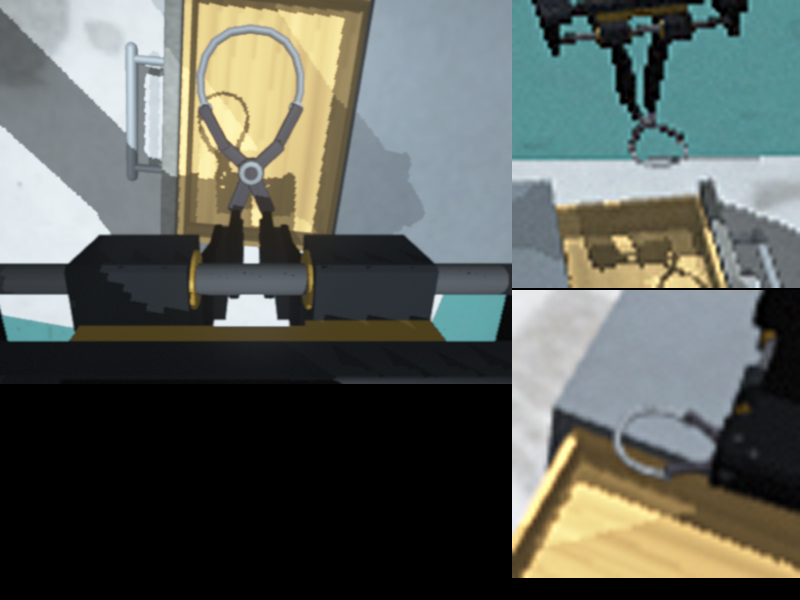

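The squeezed pliers are held, with the ring spread at about (250,77) in the wrist view and the hub at (251,173). I'll fit the ring in tool coordinates.

```bash
cat > ring.py <<'E'
from h import *
def ringfit(c):
    # radial search for the ring (low saturation, vs wood) about the approximate centre
    hsv=cv2.cvtColor(np.ascontiguousarray(c["color"]),cv2.COLOR_RGB2HSV).astype(float);sat=cv2.GaussianBlur(hsv[:,:,1],(3,3),0)
    M=np.array(c["mount"]);cu,cv_=250,78;P=[];px=[]
    for a in np.radians(np.arange(-205,26,5)):
        r=np.arange(42,62,.25);u=cu+r*np.cos(a);v=cv_+r*np.sin(a)
        g=cv2.remap(sat.astype(np.float32),u.astype(np.float32)[None],v.astype(np.float32)[None],1)[0]
        w=np.clip(g.max()*.5+g.min()*.5-g,0,None)
        if g.max()-g.min()<40: continue
        rr=(w*r).sum()/w.sum()
        if abs(np.sqrt(((w*(r-rr)**2).sum()/w.sum())))>2.5: continue
        px.append((cu+rr*np.cos(a),cv_+rr*np.sin(a)))
    return np.array(px),M
def onplane(c,M,px,zt,tilt=0):
    D=np.c_[(px[:,0]-c["cx"])/c["fx"],(px[:,1]-c["cy"])/c["fy"],np.ones(len(px))]@M[:3,:3].T;o=M[:3,3]
    # plane z = zt + tilt*(x-0.08)
    t=(zt-.08*tilt+tilt*o[0]-o[2])/(D[:,2]-tilt*D[:,0]); return o+D*t[:,None]
def circ(Q):
    A=np.c_[2*Q[:,:2],np.ones(len(Q))];s=np.linalg.lstsq(A,(Q[:,:2]**2).sum(1),rcond=None)[0]
    r=np.sqrt(s[2]+s[0]**2+s[1]**2);e=np.linalg.norm(Q[:,:2]-s[:2],axis=1)-r;return s[:2],r,e.std()
E
python3 - <<'E'
from ring import *
import pickle
cs=pickle.load(open("c4.pkl","rb"));c=cs["wrist"]
px,M=ringfit(c);print(len(px));print(px[::4].round(1).tolist());print(M.round(4).tolist())
for z in(.006,.010,.012,.014,.018):
  for t in(-.1,0,.1):
    a,r,e=circ(onplane(c,M,px,z,t));print(z,t,a.round(4),(2*r).round(4),e.round(5))
hub=onplane(c,M,np.array([[251.,173.5]]),.004);print("hub",hub)
E
```

```text
47
[[203.0, 99.9], [200.1, 82.4], [202.6, 65.3], [209.2, 49.4], [221.2, 36.9], [237.2, 30.1], [254.3, 28.9], [271.4, 32.1], [286.0, 42.0], [295.5, 56.8], [299.9, 73.6], [299.7, 91.3]]
[[-0.0, -0.9616, -0.2744, 0.0758], [1.0, 0.0004, -0.0014, -0.001], [0.0014, -0.2744, 0.9616, -0.1626], [0.0, 0.0, 0.0, 1.0]]
0.006 -0.1 [ 0.0806 -0.0016] 0.048 0.00023
0.006 0 [ 0.081  -0.0016] 0.048 0.00023
0.006 0.1 [ 0.0814 -0.0017] 0.0481 0.00024
0.01 -0.1 [ 0.0807 -0.0017] 0.0491 0.00024
0.01 0 [ 0.0812 -0.0017] 0.0491 0.00024
0.01 0.1 [ 0.0816 -0.0017] 0.0492 0.00024
0.012 -0.1 [ 0.0808 -0.0017] 0.0497 0.00024
0.012 0 [ 0.0812 -0.0017] 0.0497 0.00024
0.012 0.1 [ 0.0816 -0.0017] 0.0498 0.00025
0.014 -0.1 [ 0.0809 -0.0017] 0.0503 0.00024
0.014 0 [ 0.0813 -0.0017] 0.0503 0.00024
0.014 0.1 [ 0.0817 -0.0017] 0.0503 0.00025
0.018 -0.1 [ 0.081  -0.0017] 0.0514 0.00025
0.018 0 [ 0.0814 -0.0017] 0.0514 0.00025
0.018 0.1 [ 0.0818 -0.0017] 0.0515 0.00025
hub [[ 0.03718287 -0.00122666  0.004     ]]
```

```bash
python3 - <<'E'
from h import *
goto([.571,.149,.20],22)
E
```

```text
rv [-0.0015 -0.0013 -0.172 ] sh [0.4497 0.1571 0.0146] |sh| 0.477
```

>>> {"name": "play_rows", "arguments": {
  "increments": "0 0 0 0.01 0.003 0 0.1;0 0 -0.02 0.03 0.01 0 0.1;0 0 -0.04 0.065 0.022 0 0.1;0 0 -0.06 0.1 0.035 0 0.1;0 0 -0.08 0.14 0.049 0 0.1;0 0 -0.1 0.18 0.063 0 0.1;0 0 -0.12 0.22 0.077 0 0.1;0 0 -0.14 0.26 0.091 0 0.1"
}}

```text
time: 9.45
ee_pos: [0.5464, -0.0483, 0.2154]
eef_rot: [0.572, 0.82, 0.0, -0.0]
ft_force: [0.8, 0.8, -1.6]
width: 0.02
grip_force: 30.0
```

>>> {"name": "play_rows", "arguments": {
  "increments": "0 0 -0.02 0.04 0.014 0 0.1;0 0 -0.032 0.08 0.028 0 0.1;0 0 -0.032 0.12 0.042 0 0.1;0 0 -0.032 0.15 0.053 0 0.1;0 0 -0.032 0.175 0.061 0 0.1;0 0 -0.032 0.19 0.066 0 0.1;0 0 -0.032 0.19 0.066 0 0.1"
}}

```text
time: 10.15
ee_pos: [0.5425, 0.153, 0.2151]
eef_rot: [0.558, 0.83, -0.0, -0.0]
ft_force: [-0.5, -0.6, -2.0]
width: 0.0199
grip_force: 30.0
```

```bash
python3 - <<'E'
from h import *
s=read_state();print(s["joint_positions"],s["width"])
goto([.571,.149,.125],22)
E
```

```text
[-0.73565474  0.20480069  0.43901987  1.65972756 -0.09041666  1.29771983
  0.10759934] 0.019911763589098685
rv [-0.0006 -0.0006  0.0038] sh [-0.0146  0.0249  0.0901] |sh| 0.095
```

>>> {"name": "play_rows", "arguments": {
  "increments": "0 0 0.004 -0.008 0.013 0.01 0.1;0 0 0.004 -0.015 0.025 0.03 0.1;0 0 0.004 -0.015 0.025 0.06 0.1;0 0 0.004 -0.015 0.025 0.08 0.1;0 0 0.004 -0.015 0.025 0.09 0.1;0 0 0.004 -0.015 0.025 0.09 0.1;0 0 0.004 -0.015 0.025 0.09 0.1"
}}

```text
time: 10.85
ee_pos: [0.5726, 0.1453, 0.1266]
eef_rot: [0.561, 0.828, 0.0, 0.0]
ft_force: [0.2, 0.1, -1.5]
width: 0.0202
grip_force: 30.0
```

```bash
python3 - <<'E'
from ring import *
import pickle
cs={n:cam(n) for n in("wrist","side","scene")};pickle.dump(cs,open("c5.pkl","wb"))
c=cs["wrist"];s=read_state();print(s["ee_pos"],s["eef_rot"],s["ft_force"],s["torque"])
W=np.zeros((600,800,3),np.uint8);
W[:600,:500]=cv2.resize(np.ascontiguousarray(c["color"][0:240,150:350,::-1]),(500,600),interpolation=cv2.INTER_CUBIC)
for i,n in enumerate(("side","scene")):
    q=proj(cs[n],[.541,.224,.08]);x,y=int(q[0])-30,int(q[1])-30;print(n,x,y)
    W[i*300:i*300+300,500:]=cv2.resize(np.ascontiguousarray(cs[n]["color"][y:y+60,x:x+60,::-1]),(300,300),interpolation=cv2.INTER_CUBIC)
cv2.imwrite("pics/j.png",W)
print(proj(c,[.541,.224,.054]))
E
```

```text
[0.57271659 0.14587614 0.12683359] [5.60888640e-01 8.27890622e-01 8.88731042e-04 5.11507249e-04] [-0.01689984 -0.27636434 -2.53884758] [-0.15189291  0.04388655 -0.00350947]
side 218 202
scene 167 129
[252.39492963  80.49436091]
```

View pics/j.png

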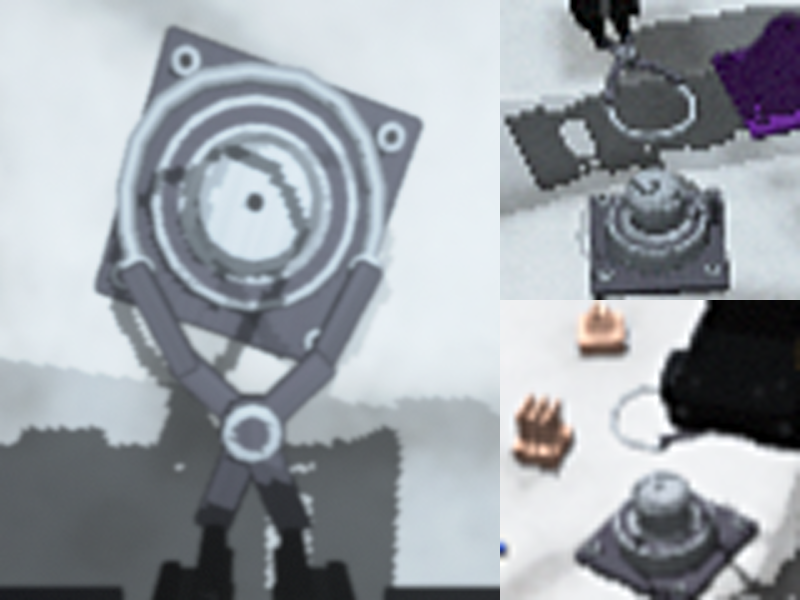

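The wrist crop shows the stub's nose hole at (255,202), i.e. image (252,81), matching the stub estimate within 0.5 px. The ring encircles it slightly off-centre. I'll check the ring's height and tilt against the side view.

```bash
python3 - <<'E'
from ring import *
import pickle
cs=pickle.load(open("c5.pkl","rb"));s=read_state();Rt=R.from_quat(s["eef_rot"]).as_matrix();p=s["ee_pos"]
for n,meas in(("side","608-697 -> 239.6-257.4, bottom 229.6, y range of rightmost ~ 222"),("scene","left 612->189.4 ; top y 385->146, bottom y 448->158.6")):
  print(n,meas)
  for z in(.006,.012,.018):
    for t in(-.1,0,.1):
      a=np.linspace(0,2*np.pi,90);Q=np.c_[.0812+.028*np.cos(a),-.0017+.028*np.sin(a),0*a];Q[:,2]=z+t*(Q[:,0]-.036)
      q=np.array([proj(cs[n],p+Rt@v) for v in Q]);print(z,t,q.min(0).round(1),q.max(0).round(1))
  print("nose hole",proj(cs[n],[.541,.224,.054]))
T=s["ee_pos"]+Rt@np.array([.081,-.0016,.012]);print("ring world",T)
E
```

```text
side 608-697 -> 239.6-257.4, bottom 229.6, y range of rightmost ~ 222
0.006 -0.1 [239.  215.3] [257.8 226.5]
0.006 0 [239.1 215.7] [257.8 228.3]
0.006 0.1 [239.1 216.2] [257.8 230.1]
0.012 -0.1 [239.1 216.7] [257.8 228. ]
0.012 0 [239.2 217.2] [257.8 229.8]
0.012 0.1 [239.2 217.7] [257.9 231.6]
0.018 -0.1 [239.2 218.2] [257.9 229.5]
0.018 0 [239.2 218.7] [257.9 231.3]
0.018 0.1 [239.3 219.2] [257.9 233. ]
nose hole [248.98869739 238.87194898]
scene left 612->189.4 ; top y 385->146, bottom y 448->158.6
0.006 -0.1 [186.8 142.6] [206.1 156.2]
0.006 0 [187.1 143.9] [206.1 157.2]
0.006 0.1 [187.3 145.1] [206.2 158.2]
0.012 -0.1 [187.  144.1] [206.2 157.7]
0.012 0 [187.3 145.4] [206.3 158.6]
0.012 0.1 [187.6 146.6] [206.3 159.6]
0.018 -0.1 [187.2 145.5] [206.4 159.2]
0.018 0 [187.5 146.8] [206.5 160.1]
0.018 0.1 [187.8 148. ] [206.5 161. ]
nose hole [197.88449606 165.82433583]
ring world [0.54121739 0.22051912 0.11484249]
```

```bash
python3 - <<'E'
from h import *
for i in range(2):
    s=read_state();print(tool(s,s["ee_pos"]+[-.0002,.0035,-.050]),s["ee_pos"]); camera("side")
E
```

```text
[0.00331715 0.00100981 0.05000267] [0.57271659 0.14587614 0.12683359]
[0.00331634 0.001021   0.05000249] [0.57261237 0.14592506 0.1266587 ]
```

>>> {"name": "play_rows", "arguments": {
  "increments": "0 0 0 0.002 0.001 0.005 0.1;0 0 0 0.0033 0.001 0.018 0.1;0 0 0 0.0033 0.001 0.032 0.1;0 0 0 0.0033 0.001 0.044 0.1;0 0 0 0.0033 0.001 0.05 0.1;0 0 0 0.0033 0.001 0.05 0.1;0 0 0 0.0033 0.001 0.05 0.1;0 0 0 0.0033 0.001 0.05 0.1"
}}

```text
time: 11.9
ee_pos: [0.5722, 0.1493, 0.0761]
eef_rot: [0.561, 0.828, 0.0, 0.0]
ft_force: [-0.6, 0.6, -2.6]
width: 0.0199
grip_force: 30.0
```

```bash
python3 - <<'E'
from ring import *
import pickle
cs={n:cam(n) for n in("wrist","side","scene")};pickle.dump(cs,open("c6.pkl","wb"))
c=cs["wrist"];s=read_state();print(s["ee_pos"],s["ft_force"],s["width"])
print("ring",s["ee_pos"]+R.from_quat(s["eef_rot"]).apply([.081,-.0016,.012]))
W=np.zeros((600,800,3),np.uint8);
W[:600,:500]=cv2.resize(np.ascontiguousarray(c["color"][0:240,150:350,::-1]),(500,600),interpolation=cv2.INTER_CUBIC)
for i,n in enumerate(("side","scene")):
    q=proj(cs[n],[.541,.224,.05]);x,y=int(q[0])-30,int(q[1])-30;print(n,x,y)
    W[i*300:i*300+300,500:]=cv2.resize(np.ascontiguousarray(cs[n]["color"][y:y+60,x:x+60,::-1]),(300,300),interpolation=cv2.INTER_CUBIC)
cv2.imwrite("pics/k.png",W)
print(proj(c,[.541,.224,.054]))
E
```

```text
[0.57201028 0.1493695  0.07601834] [ 1.09012043 -0.07871605 -2.8223508 ] 0.020077893011177718
ring [0.54048683 0.22400315 0.0640329 ]
side 219 209
scene 168 136
[250.71891838  84.36314002]
```

View pics/k.png

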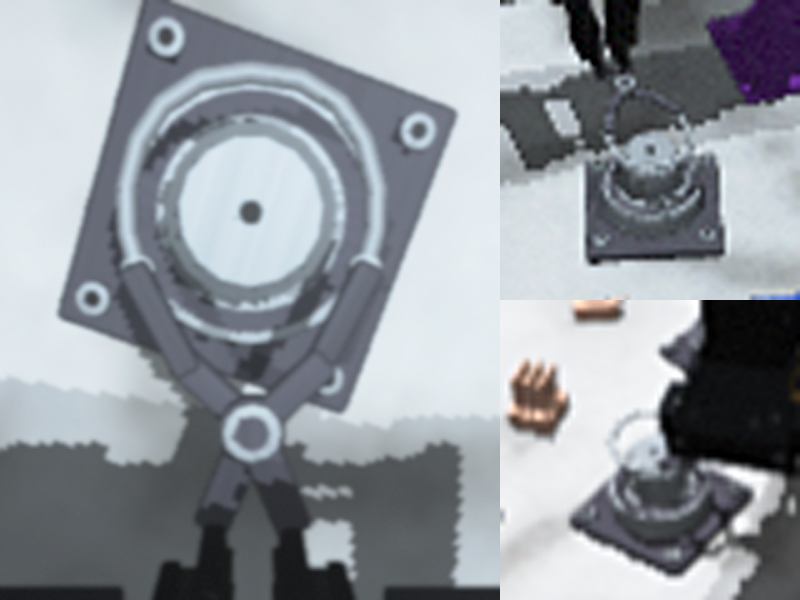

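The wrist crop shows the nose hole at (251,212) and the ring at 118–384 across, with its apex at 63, so it is centred laterally. Before lowering I'll check the lengthwise centring using the hub at (251,433).

```bash
python3 - <<'E'
from ring import *
import pickle
c=pickle.load(open("c6.pkl","rb"))["wrist"];M=np.array(c["mount"]);s=read_state()
f=lambda u,v,z:onplane(c,M,np.array([[150+u/2.5,v/2.5]]),z)[0].round(4)
print("hub",f(251,433,.002),f(251,433,.008),"apex outer",f(251,63,.011),"L/R",f(118,195,.012),f(384,195,.012))
zn=s["ee_pos"][2]-.054;print("nose",f(251,212,zn))
Q=onplane(c,M,ringfit(c)[0],.012);print(circ(Q))
print("tool z tilt",R.from_quat(s["eef_rot"]).as_matrix()[:,2])
E
```

```text
hub [ 0.038  -0.0014  0.002 ] [ 0.0366 -0.0014  0.008 ] apex outer [ 0.1072 -0.0014  0.011 ] L/R [ 0.0837 -0.0276  0.012 ] [0.0837 0.0247 0.012 ]
nose [ 0.0808 -0.0015  0.022 ]Traceback (most recent call last):
  File "<stdin>", line 7, in <module>
  File "ring.py", line 16, in onplane
    D=np.c_[(px[:,0]-c["cx"])/c["fx"],(px[:,1]-c["cy"])/c["fy"],np.ones(len(px))]@M[:3,:3].T;o=M[:3,3]
             ~~^^^^^
IndexError: too many indices for array: array is 1-dimensional, but 2 were indexed
```

Centred within 1 mm. Lowering in two stages and watching the force.

>>> {"name": "play_rows", "arguments": {
  "increments": "0 0 0 0 0 0.003 0.1;0 0 0 0 0 0.006 0.1;0 0 0 0 0 0.009 0.1;0 0 0 0 0 0.012 0.1;0 0 0 0 0 0.014 0.1;0 0 0 0 0 0.014 0.1"
}}

```text
time: 12.65
ee_pos: [0.5715, 0.1492, 0.0611]
eef_rot: [0.561, 0.828, -0.0, -0.0]
ft_force: [0.2, -0.4, -1.7]
width: 0.0198
grip_force: 30.0
```

```bash
python3 - <<'E'
from h import *
s=read_state();print("ring",s["ee_pos"]+R.from_quat(s["eef_rot"]).apply([.0805,-.0015,.012]),s["ft_force"],s["torque"],s["width"])
E
```

```text
ring [0.54024629 0.22340104 0.04912646] [ 0.19072904 -0.44805337 -1.67114352] [-0.2017346  -0.02472953  0.02429239] 0.019818852925428426
```

>>> {"name": "play_rows", "arguments": {
  "increments": "0 0 0 0.0003 0.0005 0.002 0.1;0 0 0 0.0003 0.0005 0.005 0.1;0 0 0 0.0003 0.0005 0.008 0.1;0 0 0 0.0003 0.0005 0.011 0.1;0 0 0 0.0003 0.0005 0.014 0.1;0 0 0 0.0003 0.0005 0.016 0.1;0 0 0 0.0003 0.0005 0.017 0.1;0 0 0 0.0003 0.0005 0.017 0.1"
}}

```text
time: 13.45
ee_pos: [0.572, 0.1497, 0.0444]
eef_rot: [0.561, 0.828, -0.0, -0.0]
ft_force: [-0.4, 0.2, -1.7]
width: 0.0199
grip_force: 30.0
```

>>> {"name": "play_rows", "arguments": {
  "increments": "0 0 0 0 0 0 0.1;0 0 0 0 0 0 0.1"
}}

```text
time: 13.65
ee_pos: [0.5722, 0.1498, 0.0447]
eef_rot: [0.561, 0.828, 0.0, 0.0]
ft_force: [0.2, 0.2, -2.1]
width: 0.02
grip_force: 30.0
```

```bash
python3 - <<'E'
from ring import *
import pickle
cs={n:cam(n) for n in("wrist","side","scene")};c=cs["wrist"];s=read_state();print(s["ee_pos"],s["ft_force"],s["torque"],s["width"])
print("ring",s["ee_pos"]+R.from_quat(s["eef_rot"]).apply([.0805,-.0015,.012]))
W=np.zeros((600,800,3),np.uint8);
W[:600,:500]=cv2.resize(np.ascontiguousarray(c["color"][0:240,150:350,::-1]),(500,600),interpolation=cv2.INTER_CUBIC)
for i,n in enumerate(("side","scene")):
    q=proj(cs[n],[.541,.224,.03]);x,y=int(q[0])-20,int(q[1])-20;print(n,x,y)
    W[i*300:i*300+300,500:]=cv2.resize(np.ascontiguousarray(cs[n]["color"][y:y+40,x:x+40,::-1]),(300,300),interpolation=cv2.INTER_CUBIC)
cv2.imwrite("pics/l.png",W)
for i in range(3): s=read_state();print(s["ee_pos"][2],s["ft_force"]);camera("side")
E
```

```text
[0.57213125 0.14975649 0.04463604] [ 0.26807159  0.05737886 -2.37440887] [-0.13086208  0.0163764   0.02903057] 0.02019436624535646
ring [0.54087751 0.22395813 0.03264353]
side 229 224
scene 178 151
0.04463604417007734 [ 0.26807159  0.05737886 -2.37440887]
0.04462100562535973 [-0.21711086  0.15170715 -2.60213509]
0.04456985942643556 [ 1.06067212 -0.4214596  -2.75774102]
```

View pics/l.png

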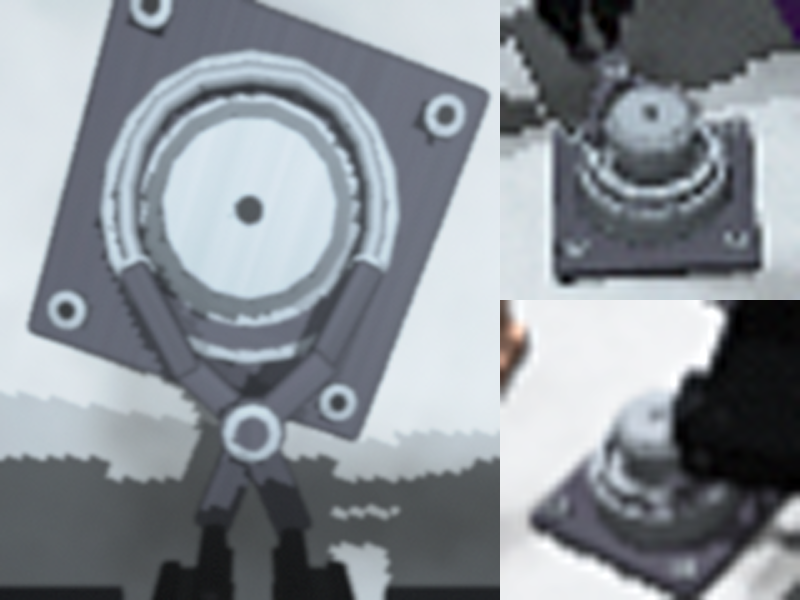

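The last picture shows the ring concentric with the axle: ring 118–384 and land 143–358 across, both centred near 250. It sits just above the bearing, and the force reading is only the pliers' weight. I'm handing in.

```bash
python3 -c "
from bench import *
print(close_job())"
```

```text
the job is handed in; nothing more can be done
None
```

I handed the job in at about 14 s with the drawer pulled out about 150 mm and left open, and the spread ring held level round the groove. It is centred to within about 1 mm at a height of about 32.6 mm, with no contact force measured, and the pliers are still squeezed.

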